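# Slide a circuit-board carriage along its rail to the marked stop

## Robot

A 6-joint arm with a two-finger parallel gripper is mounted at the origin on the work surface. World frame = base frame: x ahead of the robot, y to its left, z up, the work surface at z = 0. Lengths are in mm, angles in rad, forces in N, time in s.
With the tool pointing down it reaches from about 350 to 875 mm from the base axis. Payload 4.2 kg.
Tool frame: the origin (TCP) lies on the mounting face of the last link; the fingertips stand 173 mm ahead of it and the grasp point (between the pads) lies 155 mm ahead of it; z points along the fingers, y is the direction in which the jaws open and shut (so a half turn about z gives the same grasp; the last joint's range is limited). The gripper opens to 85 mm and grips with 20 to 120 N. Pads are 22 mm wide; open, the fingers measure 114 mm over their backs; the gripper's body (76 mm by 85 mm) begins 54 mm behind the grasp point. The pads swing forward as they close: fully open they stand 13 mm farther back than shut.
Start: joints at [-1.052, 0.385, 0.008, 0, -1.194, -0.259], TCP at [160.572, -604.001, 404.712] pointing down, gripper open.
Joint ranges: [-3.14, 3.14], [-1.21, 2.06], [-1.07, 1.41], [-3.16, 2.05], [-2.99, -0.16], [-3.1, 3.1]. Speed limits (rad/s): [2.79, 2.79, 3.14, 3.14, 3.14, 3.14].

## Interface

Orientations are given as a unit quaternion [x, y, z, w].
In Python, from bench import arm gives the robot as it stands.
- The arm moves only by the shell command python3 -m jog 'ROWS' [OPENING]. ROWS is JSON, a list that holds one entry, the list of rows, each a list of 4 numbers: the shift along the tool's x, y, z in mm, then the turn about the tool's z in degrees. In form: [[[x, y, z, spin], ...]]. A call has exactly 5 rows; each row is the pose to reach, as a shift and turn from the pose measured when the call began, along the tool's axes at that moment; what a row does not reach only later rows make up. A row lasts 1/8 s, in which the tool goes at most 62.5 mm and 10.7 degrees, less where a joint would pass 70% of its speed; a pose out of reach is approached as far as the arm can. A call with a gripper value outside its range is refused whole. OPENING is the finger opening in mm, from 0 to 85.4, set as the call begins (- or left out, the last holds). The fingers move at their own pace and stop on an object; the grip force is fixed at half the most. Time passes only in rows, so rows that repeat a pose let the fingers close, or fill a call up. It gives the time, the measured TCP pose, the force and the opening at its end, in the units of the state.
- arm.read_state(): the state, without advancing time (a new reading comes with each control period).
- arm.get_image(name): name is "scene" or "top" or "wrist"; returns (picture, depth): 400x640x3 uint8, blue, green, red; 400x640 float32, mm along the optical axis (not along the pixel's ray), 0 where there is no reading.
- arm.camera_params(name): a dict with "mtx" (3x3 intrinsics, pixels), "R" (3x3) and "t" (3): a world point X has camera coordinates R X + t. Camera axes: x right, y down, z forward; pixel columns grow to the right and rows downward; lengths in mm; the calibration is good to about 2 mm. A picture is of the moment at which its call begins: read the wrist's pose just before it. camera_params takes no time and is no camera call; for the wrist camera it gives the pose at the moment of the call.
- arm.job_done(): hands the job in, once; it reports no verdict.
The state is a dict: "clock": time; "joints": joint angles; "joint_vel": joint speeds; "joint_efforts": joint torques, N m; "position": TCP position; "ee_rot": TCP orientation; "contact_force": force on the tool from outside, world axes, zero at the start; "wrist_torque": the same for the moment, N m; "gripper_width": finger opening in mm.
Only numpy, scipy, OpenCV 4.12 (cv2) and the standard library are available. Lean on these libraries where they do the work, as an engineer would, in place of code of your own. Each camera call takes 0.05 s, during which the arm holds its last target.

## Task

Bring the circuit board on the rail carriage to its inspection position: press down the black pad in the middle of the carriage to free its brake and, keeping the pad pressed, push the carriage gently along the rail until it meets the stop that carries the upright marker post with the disc on top. Then let the pad spring back up so that the brake holds, leaving no gap. Do this with the fingertips only: lift nothing, leave the board lying in its tray, and leave the other things on the table where they are.

Things in the scene. Friction and masses are not known exactly. Their poses are not given: they have to be found in the camera images.
- rail: Fixed aluminium rail (C-channel) screwed to the table, 460 mm long, 50 mm wide, 20 mm high. Origin: centre of its underside, on the table. Its y axis runs along the rail, z up; the carriage's tray is on its +x side, the side away from the robot.
- pad_top (a point): Centre of the top of the black press pad in the middle of the dark steel carriage, 40 mm above the table when up; moves with carriage and pad, axes parallel to the rail's. The pad is 44 mm (x) by 60 mm (y) and lies between the carriage's two end blocks, which rise 10 mm above it (66 mm wide in x, 23 mm long in y, 64 mm apart). Each end of the carriage is 55 mm from this point along y.
- pad (a joint): How far the pad is pressed in: 0 up (brake on), 0.006 m fully down. A spring holds it up: it begins to move at about 18 N and is fully down at about 22 N. The carriage is free when the pad is 1 mm or more down; with the pad up the brake holds it against about 14 N.
- carriage: The dark steel carriage on the rail, 110 mm long (y), 66 mm wide, top of its end blocks 50 mm above the table. Origin: on the table under its middle, on the rail's centre line; axes parallel to the rail's. It slides only along the rail. Once freed it moves with about 1 to 3 N and follows a fingertip that stays pressed on the pad.
- stop_marked: The goal stop, at either end of the rail: fixed steel block bridging it, 74 mm (x) by 25 mm (y), top 47 mm above the table; a thin post on its +x side, 57 mm from its centre, carries a flat steel disc 36 mm across, top 76 mm above the table. Origin: on the table under the block's middle, on the rail's centre line; 67.5 mm along the rail from the pad's centre when the carriage touches it.
- stop_plain: The other fixed stop: the same steel block without post and disc, at the other end of the rail. Origin as for the marked one.
- board: Loose green circuit board, 58 x 72 x 4 mm with parts up to 14 mm high, 60 g, lying in the carriage's tray on the +x side (tray 35 to 111 mm from the pad's centre, 90 mm long, rim 30 mm above the table). Origin: centre of its underside, 26 mm above the table, 72 mm from the pad's centre in +x.
- battery_pack: Bystander: loose black battery pack, 75 x 150 x 42 mm, origin at the centre of its underside, on the far side of the rail.
- tape_roll: Bystander: loose empty cardboard tape ring lying flat, 90 mm across, 24 mm high, origin at the centre of its underside.
- screw_jar: Bystander: loose small glass jar, 44 mm across, 50 mm high, origin at the centre of its underside, on the robot's side of the rail.
- cell: Bystander: loose battery cell standing upright, 26 mm across, 65 mm high, origin at the centre of its underside, on the robot's side of the rail.
- screwdriver: Bystander: loose screwdriver 170 mm long lying on the robot's side of the rail.
- mouse: Bystander: loose black computer mouse, 105 x 60 x 32 mm, origin at the centre of its underside.
Mind the look-alikes: they are no part of the job. What is meant by the board is not purple, and is the larger of those in its own colour.

How it is judged (in metres and radians):
On the way, in this order (a step that is already met when the one before it is completed fails the run):
1. the pad is pressed down at least 1.5 mm, freeing the brake, before the carriage is at the marked stop (value of joint pad above 0.0015 m and not (horizontal distance between pad_top and stop_marked below 0.0705 m)), for 0.1 s.
2. the carriage has met the marked stop (gap under 3 mm) with the pad still pressed down at least 0.8 mm (horizontal distance between pad_top and stop_marked below 0.0705 m and value of joint pad above 0.0008 m), for 0.1 s.
At the end, for the whole second after the job is handed in: The carriage rests against the marked stop with a gap under 3 mm, the pad is up again (within 0.8 mm) so the brake holds, and the board lies in its tray (horizontal distance between pad_top and stop_marked below 0.0705 m and value of joint pad below 0.0008 m and linear speed of carriage below 0.003 m/s and height (world z) of board between 0.022 and 0.03 m); the robot touches nothing.
It fails at once if the carriage is dragged (faster than 20 mm/s) with the pad up and the brake on (value of joint pad below 0.0002 m and linear speed of carriage above 0.02 m/s).
It fails at once if the carriage or its pad is pressed or pushed with more than 60 N (contact force between the fingers and carriage above 60 N).
It fails at once if the marked stop is rammed with more than 60 N (contact force between stop_marked and anything else above 60 N).
It fails at once if the board is lifted or tipped out of its tray (height (world z) of board above 0.038 m or height (world z) of board below 0.018 m or angle between board's own z axis and vertical above 0.25 rad).
It fails at once if another thing on the table is moved more than 20 mm (distance of any of battery_pack, tape_roll, screw_jar, cell, screwdriver, mouse from where it was at the start of the episode above 0.02 m).
It also fails if it takes over 40 s, if anything falls off the work surface, if the arm or the gripper's body presses on something with over 40 N, if the wrist force passes 120 N, or if a joint passes its speed limit or range.

## Working session

There is one attempt and no reset: what is moved stays moved. The work goes in short steps, Python scripts to look and compute and a shell command to move; the robot and the scene stay as the last step left them, time stands still between calls to the robot, and variables do not carry over. Pictures are saved under pics/ and viewed, and the job is handed in when it is done.

```bash
mkdir -p pics; ls; python3 - <<'E'
from bench import arm
import cv2,numpy as np
s=arm.read_state();print({k:s[k] for k in('clock','position','ee_rot','contact_force','gripper_width')})
for n in("scene","top"):
    im,d=arm.get_image(n);cv2.imwrite(f"pics/{n}1.png",im);np.savez(f"{n}1.npz",im=im,d=d,**arm.camera_params(n))
    print(n,arm.camera_params(n))
E
```

```text
pics
{'clock': 0.0, 'position': array([ 160.55082828, -603.82934131,  403.62300395]), 'ee_rot': array([-1.29452439e-01,  9.91585033e-01,  1.07395958e-03, -1.86897028e-04]), 'contact_force': array([ 0.22265893, -1.33999077, -0.01261899]), 'gripper_width': 85.5932143467872}
scene {'mtx': array([[371.96827882,   0.        , 319.36052718],
       [  0.        , 371.96827882, 197.59651916],
       [  0.        ,   0.        ,   1.        ]]), 'R': array([[-3.67013072e-01,  9.30215602e-01,  5.82007828e-04],
       [ 5.32680009e-01,  2.10679743e-01, -8.19674359e-01],
       [-7.62596494e-01, -3.00521181e-01, -5.72829474e-01]]), 't': array([ 223.65075523, -238.42909124, 1382.31906859])}
top {'mtx': array([[488.80314923,   0.        , 319.16247047],
       [  0.        , 488.80314923, 194.44532087],
       [  0.        ,   0.        ,   1.        ]]), 'R': array([[ 0.02390626, -0.99963624, -0.01248513],
       [-0.99737626, -0.02299489, -0.06864279],
       [ 0.06833073,  0.01409336, -0.99756318]]), 't': array([ -17.98964283,  516.50518978, 1268.06455326])}
```

View pics/scene1.png

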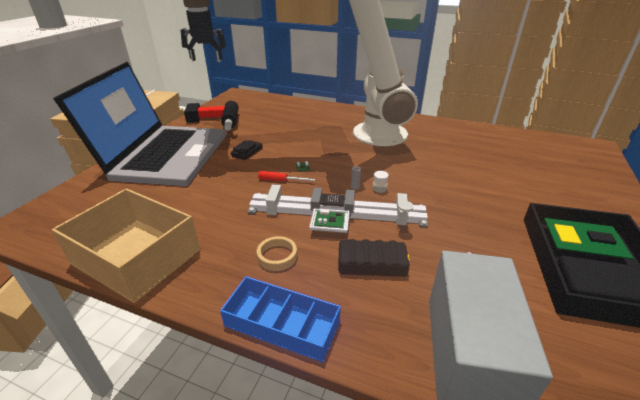

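View pics/top1.png

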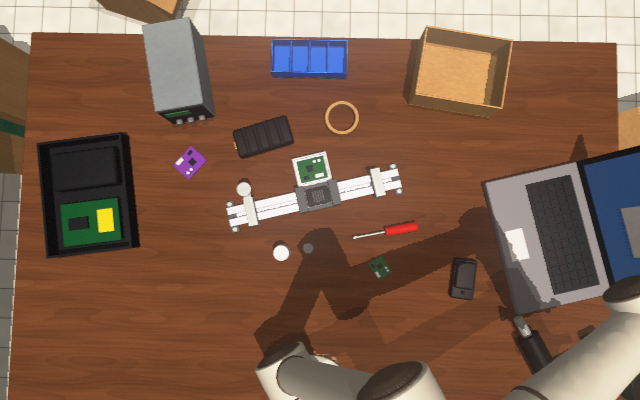

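The rail runs across the middle of the top picture. The carriage is at about (318,194), with the tray and green board at (312,170). The left stop at (248,207) has a disc at (244,189), so it looks like the marked one; the plain stop is at (378,181). Other boards are the purple one (190,162), the small green one (380,267) and the large green one in the black box (90,222). Only the board at (312,170) lies in the carriage's tray. I'll check this in a close crop.

```bash
cat > h.py <<'E'
import numpy as np,cv2
def px2w(z,u,v,d=None,h=None):
    K,R,t=z['mtx'],z['R'],z['t']
    r=np.linalg.inv(K)@[u,v,1.]
    if h is None: return R.T@(r*d-t)
    c=-R.T@t; w=R.T@r
    return c+w*(h-c[2])/w[2]
def w2px(z,X):
    p=z['mtx']@(z['R']@np.asarray(X,float)+z['t']);return p[:2]/p[2]
E
python3 - <<'E'
import numpy as np,cv2
from h import *
z=np.load('top1.npz');im=z['im'];d=z['d']
c=im[140:265,215:415];cv2.imwrite('pics/crop1.png',cv2.resize(c,None,fx=4,fy=4,interpolation=cv2.INTER_CUBIC)[:600])
for n,u,v in[('pad',318,194),('disc',244,189),('stopM',249,207),('stopP',378,181),('cell',308,248),('jar',281,253),('board',312,169),('bat',263,137),('driver',400,229)]:
    print(n,px2w(z,u,v,np.median(d[v-1:v+2,u-1:u+2])).round(1))
E
```

```text
pad [516.4  -3.1  39.4]
disc [522.2 182.9  75.3]
stopM [478.3 173.3  47. ]
stopP [ 552.9 -156.7   47.2]
cell [377.9  18.4  63.6]
jar [362.9  87.3  48.9]
board [582.2  14.3  29.5]
bat [662.  143.9  40.5]
driver [ 431.2 -217.9   26. ]
```

View pics/crop1.png

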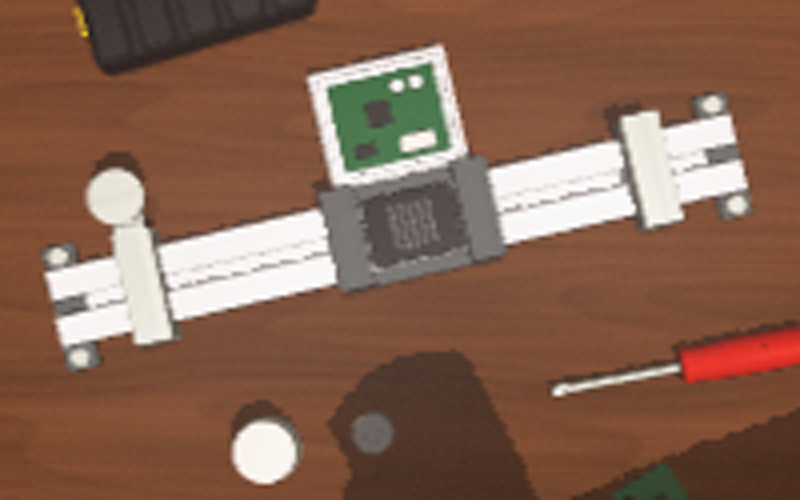

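The crop shows the pad at crop (415,224) between dark end blocks, the tray with its green board at (395,115), the marked stop's block at (146,287) with its disc at (115,196), and the plain stop at (651,170). The choice is clear: push towards image left (+y).

```bash
python3 - <<'E'
import numpy as np,cv2
from h import *
from scipy.spatial.transform import Rotation as Ro
z=np.load('top1.npz');f=lambda a,b,h:px2w(z,215+(a-1.5)/4,140+(b-1.5)/4,h=h)
pad=f(415,224,40);M=f(146,287,47);P=f(651,170,47);D=f(115,196,76)
# block corners of carriage (z=50)
cor=[f(*p,50) for p in[(319,193),(484,156),(505,254),(345,292)]]
print('pad',pad,'M',M,'P',P,'disc',D,'carr',np.mean(cor,0))
e=(M-P)[:2];L=np.linalg.norm(e);e/=L;ex=np.array([e[1],-e[0]])
print('L',L,'e',e,'ang',np.degrees(np.arctan2(-e[0],e[1])))
print('lateral pad',(pad-P)[:2]@ex,'along to M',(M-pad)[:2]@e,'carr',(M-np.mean(cor,0))[:2]@e, 'disc',(D-M)[:2]@ex,(D-M)[:2]@e)
from bench import arm
s=arm.read_state();R=Ro.from_quat(s['ee_rot']).as_matrix();print(R.round(3),s['position'],s['contact_force'])
# depth cross-check for pad
d=z['d'];u,v=318,196;print(px2w(z,u,v,np.median(d[v-2:v+3,u-2:u+3])))
E
```

```text
pad [512.15172193  -4.21207302  40.        ] M [467.17247734 167.40282377  47.        ] P [ 549.96119349 -155.13299073   47.        ] disc [523.07273789 184.43275071  76.        ] carr [511.68472491  -3.23589514  50.        ]
L 332.991476100382 e [-0.24862113  0.96860081] ang 14.395932597439572
lateral pad 0.899843790131923 along to M 177.40911905830572 carr 176.347487043292 disc 58.379037453607204 2.597215292408814
[[-0.966 -0.257 -0.001]
 [-0.257  0.966  0.002]
 [ 0.     0.002 -1.   ]] [ 160.52839649 -603.85268564  403.71421818] [0.61397248 0.10276277 0.57636639]
[511.17064328  -3.26352612  39.81426159]
```

The heights, stop spacing and disc offset all agree with the description, and the rail lies 14.4° off world y. The tool's y axis is already nearly along the rail, at 14.9°. About 109.5 mm of travel remains. I'll approach high with the fingers closing.

```bash
python3 -m jog '[[[-40,40,0,0],[-80,80,0,0],[-120,120,0,0],[-160,160,0,0],[-200,200,0,0]]]' 0; python3 -m jog '[[[-40,40,0,0],[-80,80,0,0],[-120,120,0,0],[-160,160,0,0],[-190,190,0,0]]]' 
python3 - <<'E'
from bench import arm;import numpy as np
from scipy.spatial.transform import Rotation as Ro
s=arm.read_state();R=Ro.from_quat(s['ee_rot']).as_matrix();print(R.round(4),s['position'],s['gripper_width'],s['contact_force'],R.T@(np.array([512,-4,240])-s['position']))
E
```

```text
clock: 0.72
position: [303.0, -357.5, 403.9]
ee_rot: [-0.129, 0.992, 0.001, -0.0]
contact_force: [0.9, 0.1, 1.1]
gripper_width: 0.4
clock: 1.35
position: [438.5, -123.1, 404.1]
ee_rot: [-0.13, 0.992, 0.001, -0.0]
contact_force: [-1.1, -0.8, 0.0]
gripper_width: -0.2
[[-9.662e-01 -2.579e-01 -1.000e-03]
 [-2.579e-01  9.662e-01  2.300e-03]
 [ 4.000e-04  2.500e-03 -1.000e+00]] [ 438.47680352 -123.1176036   404.11526399] -0.23515269138710207 [-1.08074071 -0.759336    0.04824702] [-101.81218887   95.72345617  164.31610365]
```

```bash
python3 -m jog '[[[-40,38,0,0],[-80,76,20,0],[-102,96,60,0],[-102,96,110,0],[-102,96,144,0]]]' ; 
python3 - <<'E'
from bench import arm;import numpy as np,cv2
from scipy.spatial.transform import Rotation as Ro
s=arm.read_state();R=Ro.from_quat(s['ee_rot']).as_matrix();print(R.T@(np.array([512,-4,240])-s['position']))
for n in('top','scene','wrist'):
    p=arm.camera_params(n);im,d=arm.get_image(n);cv2.imwrite(f'pics/{n}2.png',im);np.savez(n+'2.npz',im=im,d=d,**p)
    if n=='scene':cv2.imwrite('pics/scene2c.png',cv2.resize(im[150:270,230:440],None,fx=3.8,fy=3.8,interpolation=cv2.INTER_CUBIC))
print(arm.read_state()['position'])
E
```

```text
clock: 1.98
position: [511.5, -3.3, 257.8]
ee_rot: [-0.13, 0.991, 0.001, -0.002]
contact_force: [-0.1, -0.4, -0.4]
gripper_width: 0.2
[-0.39329246 -0.85000985 17.7540342 ]
[511.70540282  -3.80893713 258.85460089]
```

View pics/scene2c.png

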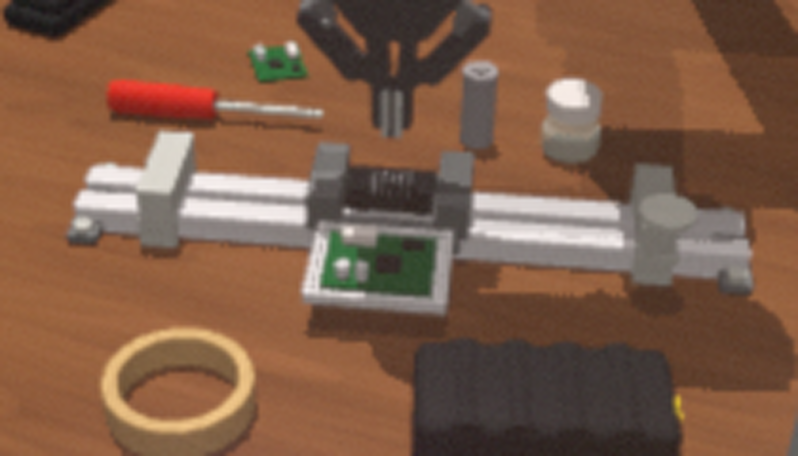

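View pics/wrist2.png

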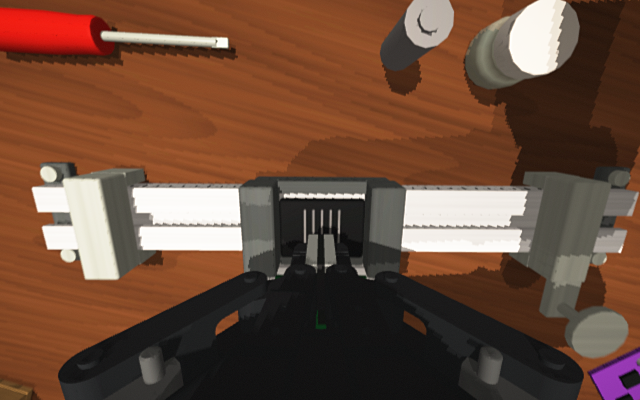

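In the wrist picture the closed fingertips are at about (322,250), above the pad between the end blocks at (262,230) and (384,230), centred along the rail. In the scene crop the fingers are near (392,125), over the carriage and clear of everything. Descending.

```bash
python3 -m jog '[[[0,0,15,0],[0,0,28,0],[0,0,38,0],[0,0,42,0],[0,0,42,0]]]'; python3 -c "
from bench import arm;print(arm.read_state())"
```

```text
clock: 2.75
position: [511.5, -3.8, 216.7]
ee_rot: [-0.13, 0.991, 0.001, -0.003]
contact_force: [0.2, 0.3, 0.2]
gripper_width: -0.3
{'clock': 2.75, 'joints': array([ 0.30967586,  0.42069973, -0.4964474 , -0.00382923, -0.65896102,
       -1.61643341]), 'joint_vel': array([-0.00049735, -0.01113806,  0.00810985,  0.00019326, -0.0013918 ,
       -0.00092386]), 'joint_efforts': array([-9.01254360e-03, -3.41248477e+01,  1.21677786e+01,  2.70271651e+00,
        1.39682823e-03,  5.03924616e-05]), 'position': array([511.54005145,  -3.79617211, 216.71824619]), 'ee_rot': array([-1.30131865e-01,  9.91492450e-01,  6.80535664e-04, -2.82056585e-03]), 'contact_force': array([0.1772867 , 0.33704178, 0.24810298]), 'wrist_torque': array([-0.06807003, -0.03214861,  0.00838015]), 'gripper_width': -0.33090792795917434}
```

```bash
python3 -m jog '[[[0,0,1,0],[0,0,2,0],[0,0,3,0],[0,0,4,0],[0,0,5,0]]]'
```

```text
clock: 3.38
position: [511.7, -3.7, 213.4]
ee_rot: [-0.131, 0.991, 0.0, -0.003]
contact_force: [-4.8, 1.5, 15.8]
gripper_width: 0.2
```

Contact: pad top is at TCP z of about 213.4, with 16 N just before it starts to move. Pressing in about 3–4 mm more.

```bash
python3 -m jog '[[[0,0,2,0],[0,0,3.5,0],[0,0,5,0],[0,0,6,0],[0,0,6,0]]]'; python3 - <<'E'
from bench import arm;import numpy as np
from scipy.spatial.transform import Rotation as Ro
s=arm.read_state();R=Ro.from_quat(s['ee_rot']).as_matrix();print(R.T@np.array([-0.2486,.9686,0]),R.round(3),s['position'],s['contact_force'])
E
```

```text
clock: 4.0
position: [511.7, -3.9, 210.1]
ee_rot: [-0.131, 0.991, -0.0, -0.002]
contact_force: [-6.4, 0.1, 18.9]
gripper_width: -0.1
[-1.21387324e-02  9.99920181e-01  4.49942991e-04] [[-0.966 -0.26  -0.005]
 [-0.26   0.966 -0.001]
 [ 0.005  0.001 -1.   ]] [511.72616859  -3.8526266  210.10494732] [-6.41788971  0.13293045 18.94237606]
```

```bash
python3 -m jog '[[[0,2,3,0],[0,5,3,0],[0,9,3,0],[0,14,3,0],[0,19,3,0]]]'; python3 - <<'E'
from bench import arm;import numpy as np,cv2
im,d=arm.get_image('wrist');cv2.imwrite('pics/w3.png',im)
s=arm.read_state();print(s['position'],s['contact_force'],(s['position'][:2]-[511.7,-3.85])@[-.2486,.9686])
E
```

```text
clock: 4.62
position: [507.0, 14.1, 209.9]
ee_rot: [-0.132, 0.991, -0.001, -0.002]
contact_force: [-5.7, -1.7, 19.6]
gripper_width: -0.1
[506.8476643   14.56912052 209.94551576] [-5.59962225 -0.89748132 19.75626316] 19.047050791318256
```

View pics/w3.png

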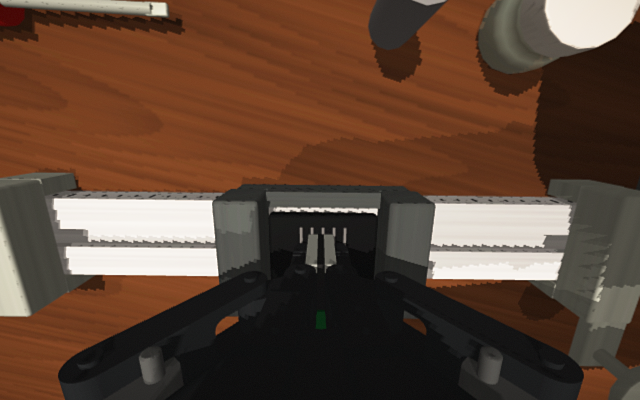

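The carriage follows: the fingertips at (322,245) are still centred between the end blocks at (243,235) and (405,235), and the force is steady. Continuing.

```bash
python3 -m jog '[[[0,6,3,0],[0,12,3,0],[0,19,3,0],[0,26,3,0],[0,32,3,0]]]'; python3 -m jog '[[[0,6,3,0],[0,12,3,0],[0,19,3,0],[0,25,3,0],[0,30,3,0]]]';python3 - <<'E'
from bench import arm;import numpy as np,cv2
im,d=arm.get_image('wrist');cv2.imwrite('pics/w4.png',im)
s=arm.read_state();p=s['position'];print(p,s['contact_force'],(p[:2]-[511.7,-3.85])@[-.2486,.9686],(p[:2]-[511.7,-3.85])@[.9686,.2486])
E
```

```text
clock: 5.3
position: [498.7, 45.3, 209.8]
ee_rot: [-0.133, 0.991, -0.001, -0.001]
contact_force: [-4.6, -2.0, 19.8]
gripper_width: 0.0
clock: 5.92
position: [491.1, 74.1, 209.5]
ee_rot: [-0.133, 0.991, -0.002, -0.001]
contact_force: [-4.1, -2.7, 19.8]
gripper_width: -0.0
[490.99220778  74.54764613 209.50890033] [-6.07771663 -0.22596181 19.72471589] 81.08391718475083 -0.5679127147911137
```

View pics/w4.png

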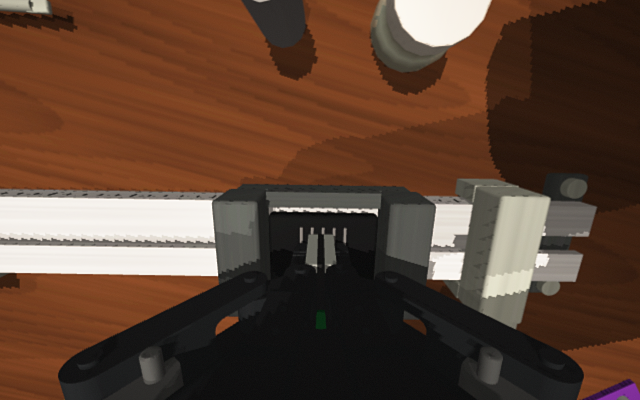

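The stop's face is at about (470,230) and the carriage end at (433,230), leaving a gap of about 28 mm. Next I'll slow down into the stop.

```bash
python3 -m jog '[[[0,5,3,0],[0,10,3,0],[0,14,3,0],[0,18,3,0],[0,21,3,0]]]'; python3 -m jog '[[[0,1.5,3,0],[0,3,3,0],[0,4,3,0],[0,5,3,0],[0,6,3,0]]]';python3 - <<'E'
from bench import arm;import numpy as np,cv2
im,d=arm.get_image('wrist');cv2.imwrite('pics/w5.png',im)
s=arm.read_state();p=s['position'];print(p,s['contact_force'],(p[:2]-[511.7,-3.85])@[-.2486,.9686],s['contact_force'][:2]@[-.2486,.9686])
E
```

```text
clock: 6.6
position: [485.6, 94.6, 209.2]
ee_rot: [-0.134, 0.991, -0.002, -0.0]
contact_force: [-4.8, -2.3, 20.4]
gripper_width: 0.1
clock: 7.22
position: [484.1, 100.1, 208.9]
ee_rot: [-0.135, 0.991, -0.003, 0.0]
contact_force: [-5.3, -3.2, 20.4]
gripper_width: -0.1
[484.1252082  100.22863704 208.86790098] [-6.48253751 -2.38260511 20.74797088] 107.66566107779202 -0.69623248459417
```

View pics/w5.png

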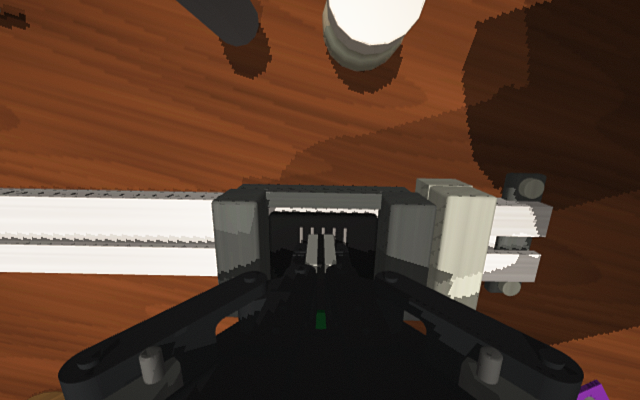

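Only a millimetre or two remains between the carriage end and the block at (434,235). I'll creep on until the force along the rail rises.

```bash
python3 -m jog '[[[0,1,3,0],[0,1.8,3,0],[0,2.6,3,0],[0,3.3,3,0],[0,4,3,0]]]';python3 - <<'E'
from bench import arm;import numpy as np,cv2
im,d=arm.get_image('wrist');cv2.imwrite('pics/w6.png',cv2.resize(im[150:330,340:560],None,fx=3,fy=3,interpolation=cv2.INTER_CUBIC))
s=arm.read_state();p=s['position'];print(p,s['contact_force'],(p[:2]-[511.7,-3.85])@[-.2486,.9686],s['contact_force'][:2]@[-.2486,.9686])
E
```

```text
clock: 7.9
position: [483.1, 103.7, 208.6]
ee_rot: [-0.135, 0.991, -0.003, 0.001]
contact_force: [-6.6, -2.8, 20.7]
gripper_width: 0.2
[483.13050782 103.82436015 208.54604856] [-5.60937888 -3.28208384 21.22013025] 111.3957609949819 -1.7845348178137086
```

View pics/w6.png

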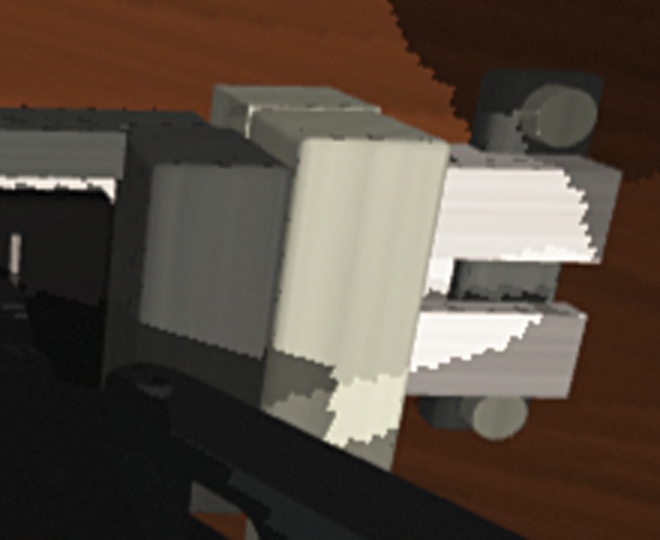

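```bash
python3 -m jog '[[[0,0.8,2.8,0],[0,1.5,2.8,0],[0,2,2.8,0],[0,2.5,2.8,0],[0,3,2.8,0]]]';python3 - <<'E'
from bench import arm;import numpy as np,cv2
im,d=arm.get_image('wrist');cv2.imwrite('pics/w7.png',cv2.resize(im[150:330,220:480],None,fx=3,fy=3,interpolation=cv2.INTER_CUBIC))
s=arm.read_state();p=s['position'];print(p,s['contact_force'],(p[:2]-[511.7,-3.85])@[-.2486,.9686],s['contact_force'][:2]@[-.2486,.9686])
E
```

```text
clock: 8.57
position: [482.6, 105.8, 208.5]
ee_rot: [-0.136, 0.991, -0.004, 0.001]
contact_force: [-2.6, -7.3, 21.2]
gripper_width: -0.3
[482.59295917 105.81585629 208.52117499] [-4.07962645 -6.81546145 20.87293026] 113.45835875568774 -5.587260822602756
```

View pics/w7.png

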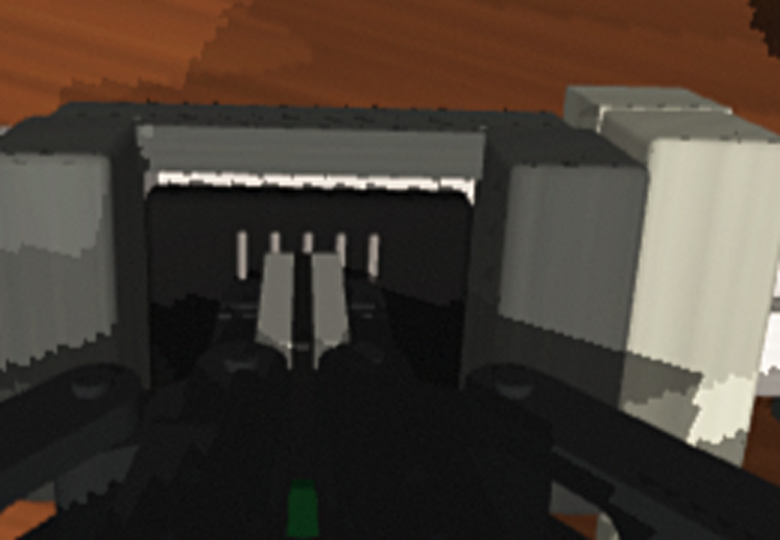

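The picture shows no gap between the carriage and the block at (640,250), and the force along the rail has risen to about 6 N. I'll hold one more light push to confirm that it no longer advances.

```bash
python3 -m jog '[[[0,1,2.8,0],[0,1.2,2.8,0],[0,1.4,2.8,0],[0,1.4,2.8,0],[0,1.4,2.8,0]]]';python3 - <<'E'
from bench import arm;import numpy as np,cv2
from h import *
p=arm.camera_params('top');im,d=arm.get_image('top');np.savez('top3.npz',im=im,d=d,**p);cv2.imwrite('pics/top3.png',cv2.resize(im[140:265,215:415],None,fx=4,fy=4,interpolation=cv2.INTER_CUBIC))
s=arm.read_state();p=s['position'];print(p,s['contact_force'],(p[:2]-[511.7,-3.85])@[-.2486,.9686],s['contact_force'][:2]@[-.2486,.9686])
E
```

```text
clock: 9.25
position: [482.5, 106.2, 208.5]
ee_rot: [-0.137, 0.991, -0.005, 0.001]
contact_force: [-3.0, -6.1, 20.3]
gripper_width: -0.0
[482.49709513 106.18232282 208.48820657] [-3.22352316 -7.59114755 21.21331367] 113.83715003658659 -6.551417654812142
```

View pics/top3.png

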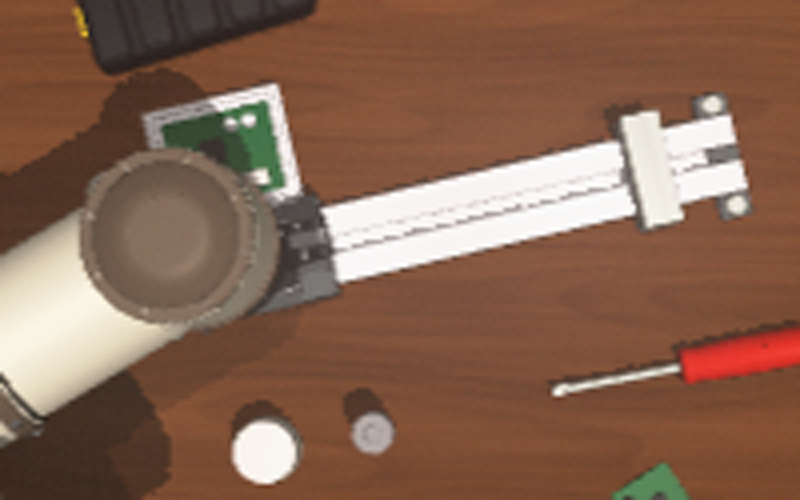

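The carriage has moved about 108.5 mm in the top picture, measured at its right corner from (505,254) to (340,292). That agrees with the measured 109.5 mm gap. The carriage is stopped and the push is steady at about 7 N. Lifting straight up.

```bash
python3 -m jog '[[[0,0.8,1,0],[0,0.6,-2,0],[0,0.3,-5,0],[0,0,-10,0],[0,0,-20,0]]]'; python3 -m jog '[[[0,0,-20,0],[0,0,-50,0],[0,0,-90,0],[0,0,-130,0],[0,0,-150,0]]]'; python3 -m jog '[[[40,-40,0,0],[80,-80,0,0],[120,-120,0,0],[140,-150,0,0],[140,-150,0,0]]]'; python3 - <<'E'
from bench import arm;import numpy as np,cv2
from h import *
p=arm.camera_params('top');im,d=arm.get_image('top');np.savez('top4.npz',im=im,d=d,**p);cv2.imwrite('pics/top4.png',cv2.resize(im[140:265,215:415],None,fx=4,fy=4,interpolation=cv2.INTER_CUBIC))
im,d=arm.get_image('scene');cv2.imwrite('pics/scene4.png',cv2.resize(im[150:270,230:440],None,fx=3.8,fy=3.8,interpolation=cv2.INTER_CUBIC))
E
```

```text
clock: 9.93
position: [482.3, 106.4, 228.4]
ee_rot: [-0.137, 0.991, -0.005, 0.0]
contact_force: [0.1, 1.2, -0.4]
gripper_width: 0.2
clock: 10.55
position: [482.1, 108.1, 381.2]
ee_rot: [-0.137, 0.991, -0.005, 0.002]
contact_force: [0.2, 0.7, -0.7]
gripper_width: -0.3
clock: 11.18
position: [386.9, -75.7, 382.7]
ee_rot: [-0.135, 0.991, -0.005, 0.002]
contact_force: [0.5, 0.9, 0.6]
gripper_width: 0.1
```

View pics/top4.png

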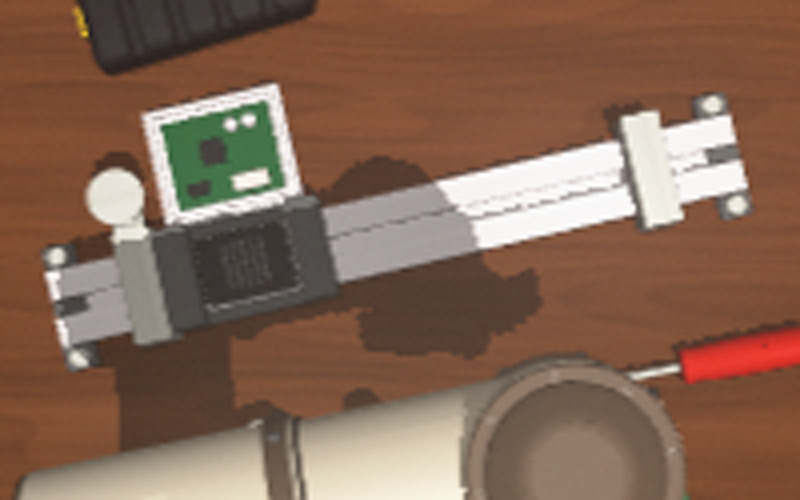

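View pics/scene4.png

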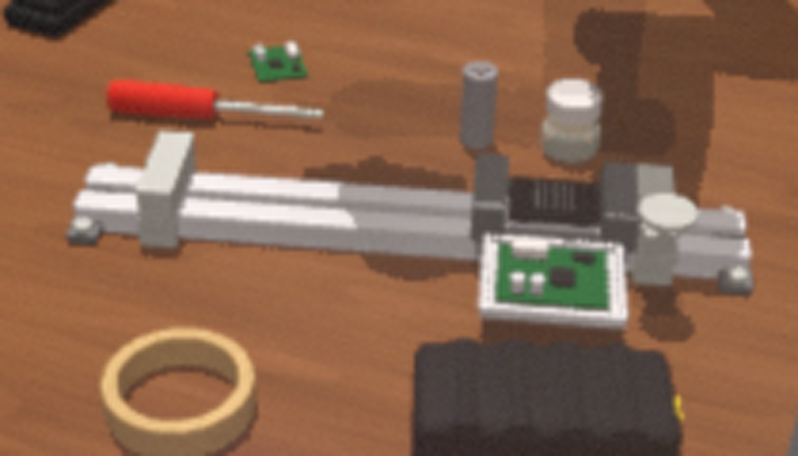

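No gap is visible between the carriage end block and the marked stop in either view: the seam is near (168,290) in the top crop and (637,200) in the scene crop. The board is in its tray and the bystanders are unmoved. I'll check this with numbers.

```bash
python3 - <<'E'
import numpy as np
from h import *
z1=np.load('top1.npz');z=np.load('top4.npz');f=lambda a,b,h:px2w(z,215+(a-1.5)/4,140+(b-1.5)/4,h=h)
e=np.array([-.2486,.9686]);M=f(146,287,47)
pad=f(247,262,40);print('pad-stop',(M-pad)[:2]@e)
# ECC-free: shift by template matching
t=z1['im'][188:206,308:330];r=cv2.matchTemplate(z['im'][190:230,250:310],t,cv2.TM_CCOEFF_NORMED);_,q,_,l=cv2.minMaxLoc(r)
a=px2w(z,308,188,h=40);b=px2w(z,250+l[0],190+l[1],h=40);print('shift',q,(b-a)[:2]@e)
for n,(u,v),zz in(('pad before',(318,196),z1),('pad after',(277,205),z),('board',(272,178),z)):
    print(n,px2w(zz,u,v,np.median(zz['d'][v-2:v+3,u-2:u+3])).round(1))
from bench import arm;s=arm.read_state();print(s['clock'],s['contact_force'])
E
python3 -m jog '[[[0,0,0,0],[0,0,0,0],[0,0,0,0],[0,0,0,0],[0,0,0,0]]]'
```

```text
pad-stop 66.16718544099594
shift 0.7706868052482605 111.66685631578734
pad before [511.2  -3.3  39.8]
pad after [485.4 102.1  40.2]
board [556.1 118.1  31.1]
11.275 [-0.23079103  2.04762641  1.27147758]
clock: 11.9
position: [388.1, -74.2, 382.7]
ee_rot: [-0.137, 0.991, -0.005, 0.002]
contact_force: [-0.1, -0.0, -0.6]
gripper_width: -0.1
```

The pad-to-stop distance reads 66 ± 2 mm, against 67.5 mm when touching. The pad is back at 40 mm and the arm is clear. Handing in.

```bash
python3 -c "
from bench import arm;print(arm.job_done())"
```

```text
the job is handed in; nothing more can be done
None
```

The carriage is at the marked stop with the pad up, and I've handed the job in at about 12 s of the 40 s allowed; the hand-in gives no verdict.

I pressed the pad 3–5 mm with the closed fingertips, using about 20 N. I then slid the carriage about 110 mm until the force along the rail rose to about 7 N and it stopped moving. After that I lifted straight up and moved the arm clear.

**Last checks:**
- **Gap:** none visible in the top or scene view. Pad to stop measured about 66 mm against a nominal 67.5 mm, which is within calibration error.
- **Pad:** its top is back at 40.2 mm, so it is up.
- **Board:** it lies in its tray.
- **Bystanders:** those in the cropped views look unmoved. The mouse was mostly outside those views, and I did not measure any of them.
- **Arm:** it is clear, with close to zero contact force.

**Disagreements:** estimates of the carriage's travel ranged from 108.5 to 111.7 mm. The fingertips moved 113.8 mm, so they probably slid or tilted a few millimetres on the pad at the end.

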